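# Load the inspection kit tray, tallest part last

## Robot

A 7-joint arm with a two-finger parallel gripper is mounted at the origin on the work surface. World frame = base frame: x ahead of the robot, y to its left, z up, the work surface at z = 0. Lengths are in m, angles in rad, forces in N, time in s.
With the tool pointing down it reaches from about 0.425 to 0.95 m from the base axis. Payload 4.7 kg.
Tool frame: the origin (TCP) lies between the finger pads; the fingertips stand 19 mm ahead of it and the grasp point (between the pads) is the TCP; z points along the fingers, y is the direction in which the jaws open and shut (so a half turn about z gives the same grasp; the last joint's range is limited). The gripper opens to 87 mm and grips with 3 to 60 N. Pads are 19 mm wide; open, the fingers measure 117 mm over their backs; the gripper's body (75 mm by 190 mm) begins 51 mm behind the grasp point.
Start: joints at [-1.265, 0.469, -0.049, 1.532, 0.024, 1.141, -0.082], TCP at [0.222, 0.638, 0.242] pointing down, gripper open.
Joint ranges: [-2.59, 2.59], [-0.33, 1.99], [-1.39, 1.29], [0.1, 2.45], [-1.04, 4.18], [0.21, 1.99], [-2.66, 2.66]. Speed limits (rad/s): [2.57, 2.57, 3.14, 3.14, 3.14, 3.14, 3.14].

## Interface

Orientations are given as a unit quaternion [w, x, y, z].
In Python, from rig import monitor, viewer, ticket gives the robot as it stands.
- The arm moves only by the tool servo_tool, never from a script. Its argument "deltas" is a list that holds one entry, the list of rows, each a list of 7 numbers: the shift along the tool's x, y, z in cm, then the turn, a rotation vector about the tool's x, y, z in degrees, then the finger opening in cm, from 0 to 8.7. A call has 1 to 20 rows; each row is the pose to reach, as a shift and turn from the pose commanded when the call began, along the tool's axes at that moment; what a row does not reach only later rows make up. A row lasts 1/12 s, in which the tool goes at most 41.7 mm and 7.16 degrees, less where a joint would pass 70% of its speed; a pose out of reach is approached as far as the arm can. A call with a gripper value outside its range is refused whole. The fingers move at their own pace and stop on an object; the grip force is fixed at half the most. Time passes only in rows, so rows that repeat a pose let the fingers close. It gives the time, the measured TCP pose, the force and the opening at its end, in the units of the state.
- monitor.observe(): the state, without advancing time (a new reading comes with each control period).
- viewer.grab_frame(name): name is "side" or "top" or "wrist"; returns a dict with "image" (420x560x3 uint8, red, green, blue), "camera_matrix" (3x3 intrinsics, pixels), "rvec" (rotation vector, rad) and "tvec" (3), from world to camera coordinates, as OpenCV has them; the wrist camera has in their place "hand_eye" (4x4, takes a point from camera to tool coordinates, whose origin is the TCP and whose axes are the flange's). Camera axes: x right, y down, z forward; pixel columns grow to the right and rows downward; lengths in m; the calibration is good to about 2 mm. A picture is of the moment at which its call begins: read the wrist's pose just before it. There is no depth.
- ticket.sign_off(): hands the job in, once; it reports no verdict.
The state is a dict: "t": time; "joints": joint angles; "dq": joint speeds; "effort": joint torques, N m; "eef_pos": TCP position; "tool_rot": TCP orientation; "contact_force": force on the tool from outside, world axes, zero at the start; "torque": the same for the moment, N m; "finger_gap": finger opening in m.
Only numpy, scipy, OpenCV 4.12 (cv2) and the standard library are available. Lean on these libraries where they do the work, as an engineer would, in place of code of your own. Each camera call takes 0.05 s, during which the arm holds its last target. There are 200 camera calls.

## Task

Load the kit tray for the profile projector one part at a time, from the lowest to the tallest: the end cover into the far pocket under the lamp bar, then the bearing housing into the middle pocket, then the shaft, upright, into the near pocket. Set each part down flat on its pocket floor and let it go there rather than dropping it. Do not knock the lamp, tip a part over, or disturb the other things on the bench.

Things in the scene. Friction and masses are not known exactly. Their poses are not given: they have to be found in the camera images.
- cover_center (a point): End cover, bare aluminium, the lowest part (55 mm high), standing loose on the bench: a round flange 66 mm across and 12 mm thick with a plain round hub 42 mm across rising from it to the top. About 0.2 kg. Point at its centre, 27.5 mm above its underside, z up its axis. The hub is the place to grip.
- housing_center (a point): Bearing housing, bare aluminium, the middle-sized part (85 mm high), standing loose: an open-topped round cup 56 mm outside, 42 mm inside, on a foot flange 66 mm across and 12 mm thick. About 0.35 kg. Point at its centre, 42.5 mm above its underside, z up its axis.
- shaft_center (a point): Stepped steel shaft standing loose on end, the tallest part (165 mm): collar 50 mm across for the lowest 20 mm, then 38 mm across up to 90 mm, then 30 mm across to the top. About 0.5 kg. Point at its centre, 82.5 mm above its underside, z up its axis.
- tray: Fixed aluminium kit tray, 234 x 86 mm, on a dark plate 12 mm thick; its place and turn vary. Three pockets in a row along tray x (away from the robot), floors 18 mm above the bench, walls 4 mm thick rising 12 mm above the floors. The plate spans tray x -135 to 155 mm and y -80 to 140 mm. Origin on the bench under the middle pocket.
- pocket_far (a point): Centre of the far pocket's floor, 78 x 78 mm inside, for the cover; tray x +82 mm. Its far half lies under the lamp bar. Axes as the tray.
- pocket_mid (a point): Centre of the middle pocket's floor, 78 x 78 mm inside, for the housing. Axes as the tray.
- pocket_near (a point): Centre of the near pocket's floor, 62 mm (tray x) by 78 mm (tray y) inside, for the shaft; tray x -74 mm. Axes as the tray.
- lamp: Grey lamp bar fixed to the tray: 45 mm deep (tray x), 190 mm long (y), 30 mm thick, underside 183 mm above the bench. Its near edge is straight above the far pocket's centre, so an upright gripper does not fit: reach in from the robot's side, tilted 30 to 40 degrees. A 24 mm square post 122 mm to the +y side of the tray's centre line carries it. Origin at the middle of the bar's underside, axes as the tray.
- ring_gauge: Leave alone: plain steel ring gauge lying flat, 64 mm across, 18 mm high; origin under its centre.
- wrench: Leave alone: steel spanner lying flat, 160 mm long; origin under its middle.
- bottle: Leave alone: white plastic bottle, 60 mm across, 150 mm high; origin under its base.
- parallel: Leave alone: ground steel bar lying flat, 150 x 30 x 20 mm; origin under its middle.
- jar: Leave alone: amber jar, 64 mm across, 70 mm high; origin under its base.

How it is judged:
On the way, in this order (a step that is already met when the one before it is completed fails the run):
1. the cover stands released in the far pocket while the housing and the shaft are still off the tray (horizontal distance between cover_center and pocket_far below 0.011 m and z of cover_center in the frame of pocket_far between 0.0235 and 0.0315 m and angle between cover_center's own z axis and vertical below 0.08 rad and contact force between the fingers and cover below 0.1 N and linear speed of cover below 0.03 m/s and horizontal distance between each of housing_center, shaft_center and pocket_mid above 0.13 m), for 0.2 s.
2. then the housing stands released in the middle pocket while the shaft is still off the tray (horizontal distance between cover_center and pocket_far below 0.011 m and z of cover_center in the frame of pocket_far between 0.0235 and 0.0315 m and angle between each of cover_center, housing_center's own z axis and vertical below 0.08 rad and horizontal distance between housing_center and pocket_mid below 0.011 m and z of housing_center in the frame of pocket_mid between 0.0385 and 0.0465 m and contact force between the fingers and housing below 0.1 N and linear speed of housing below 0.03 m/s and horizontal distance between shaft_center and pocket_mid above 0.13 m), for 0.2 s.
3. then the shaft stands released in the near pocket (horizontal distance between cover_center and pocket_far below 0.011 m and z of cover_center in the frame of pocket_far between 0.0235 and 0.0315 m and angle between each of cover_center, housing_center, shaft_center's own z axis and vertical below 0.08 rad and horizontal distance between housing_center and pocket_mid below 0.011 m and z of housing_center in the frame of pocket_mid between 0.0385 and 0.0465 m and horizontal distance between shaft_center and pocket_near below 0.017 m and z of shaft_center in the frame of pocket_near between 0.0785 and 0.0865 m and contact force between the fingers and shaft below 0.1 N and linear speed of shaft below 0.03 m/s), for 0.2 s.
At the end, for the whole second after the job is handed in: Cover in the far pocket, housing in the middle one and shaft in the near one, inside their pockets (cover and housing within 11 mm, shaft within 17 mm of the pocket's centre), each standing on the floor (height within 4 mm), within 0.08 rad of upright, at rest and let go (all of step 3 and contact force between the fingers and cover below 0.1 N and linear speed of each of cover, housing below 0.03 m/s and contact force between the fingers and housing below 0.1 N); the robot touches nothing.
It fails at once if the lamp bar or its post is knocked (over 2 N) (contact force between anything else and lamp above 2 N).
It fails at once if a part of the kit is tipped over (beyond 1 rad) (angle between any of cover_center, housing_center, shaft_center's own z axis and vertical above 1 rad).
It fails at once if a part of the kit is dropped (moves faster than 0.5 m/s while not held, a fall of about 13 mm) ((linear speed of cover above 0.5 m/s and contact force between the fingers and cover below 0.1 N) or (linear speed of housing above 0.5 m/s and contact force between the fingers and housing below 0.1 N) or (linear speed of shaft above 0.5 m/s and contact force between the fingers and shaft below 0.1 N)).
It fails at once if another thing on the bench is moved more than 25 mm (distance of any of ring_gauge, wrench, bottle, parallel, jar from where it was at the start of the episode above 0.025 m).
It also fails if it takes over 72 s, if anything falls off the work surface, if the arm or the gripper's body presses on something with over 40 N, if the wrist force passes 120 N, or if a joint passes its speed limit or range.

## Working session

There is one attempt and no reset: what is moved stays moved. The work goes in short steps, Python scripts to look and compute and a tool call to move; the robot and the scene stay as the last step left them, time stands still between calls to the robot, and variables do not carry over. Pictures are saved under pics/ and viewed, about 8 in all and at most 12, crops included, and the job is handed in when it is done.

Besides the shell and the picture viewer there is one more tool, called after ">>>" in YAML: its name, and indented under it one key for each argument. servo_tool: Moves the arm, as the interface text tells. Its arguments: {"type":"object","properties":{"deltas":{"type":"array","items":{"type":"array","items":{"type":"array","items":{"type":"number"}}}}},"required":["deltas"]}

```bash
mkdir -p pics; python3 - <<'E'
from rig import monitor, viewer
import cv2, numpy as np
print(monitor.observe())
for n in ("top","side"):
    f=viewer.grab_frame(n); cv2.imwrite(f"pics/{n}0.png",f["image"][:,:,::-1]); np.savez(f"{n}0.npz",**{k:v for k,v in f.items()})
    print(n,f["camera_matrix"],f["rvec"],f["tvec"])
E
```

```text
{'t': 0.0, 'joints': array([-1.2648895 ,  0.46945544, -0.04860168,  1.53368863,  0.02407422,
        1.1409836 , -0.08234884]), 'dq': array([-0.00229262, -0.00144124,  0.00076457,  0.00016098,  0.00018034,
        0.00149558,  0.00091307]), 'effort': array([-3.58542593e-04, -5.07973337e+01, -8.10581096e-02, -2.36155146e+01,
       -6.13013562e-02,  3.78361938e-02,  1.82015115e-04]), 'eef_pos': array([0.2215909 , 0.6369995 , 0.24049221]), 'tool_rot': array([-1.40497448e-04,  1.66633432e-01,  9.86018432e-01, -9.65127320e-04]), 'contact_force': array([ 0.3352737 , -0.01358459, -0.91777906]), 'torque': array([ 0.00735268, -0.02755133, -0.03687462]), 'finger_gap': 0.08708156960858847}
top [[510.96491907   0.         277.15326793]
 [  0.         510.96491907 210.04703218]
 [  0.           0.           1.        ]] [ 2.02813563 -2.20453606  0.22011287] [0.05765714 0.55573527 1.35450931]
side [[543.66395442   0.         287.28022498]
 [  0.         543.66395442 209.49336801]
 [  0.           0.           1.        ]] [ 0.64965565 -2.72651921  1.05449531] [0.50469962 0.26125049 1.60655234]
```

View pics/top0.png

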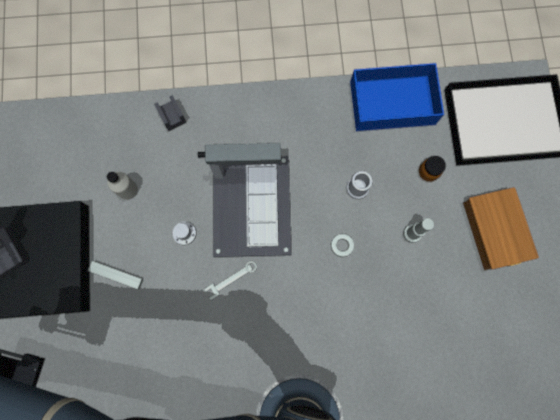

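View pics/side0.png

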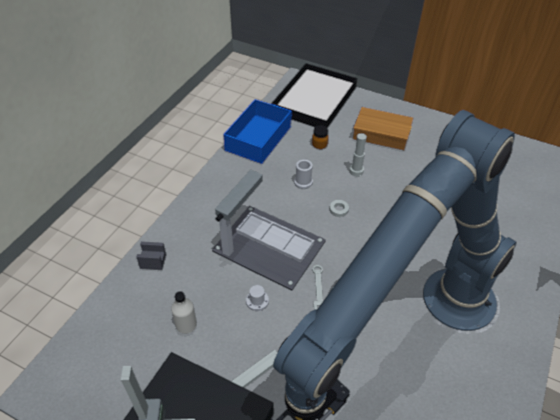

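Top: cover (183,232), housing (360,184), shaft (418,230), tray around (262,206), with the lamp bar across its far end. I'll zoom in on these.

```bash
cat > h.py <<'E'
import numpy as np, cv2
from scipy.spatial.transform import Rotation as R
def load(n):
    d=np.load(n); return {k:d[k] for k in d.files}
def ext(f): return R.from_rotvec(f["rvec"].ravel()).as_matrix(), f["tvec"].ravel()
def ray(f,u,v,z):
    M,t=ext(f); d=M.T@np.linalg.inv(f["camera_matrix"])@np.array([u,v,1.]); c=-M.T@t
    return c+d*(z-c[2])/d[2]
def proj(f,P):
    M,t=ext(f); return cv2.projectPoints(np.atleast_2d(np.array(P,float)),M,t,f["camera_matrix"],None)[0][:,0]
E
python3 - <<'E'
from h import *
t=load("top0.npz"); s=load("side0.npz")
for n,u,v,z in [("cover",183,232,.055),("housing",360,180,.085),("shafttop",427,223,.165),("shaftbase",412,235,.0),("tray TL",247,165,.03),("TR",277,165,.03),("BR",278,247,.03),("BL",247,247,.03),("plBL",213,256,.012),("plBR",291,255,.012),("plTR",290,160,.012)]:
    print(n,ray(t,u,v,z).round(4))
a=cv2.resize(t["image"][135:265,195:305],None,fx=4,fy=4,interpolation=cv2.INTER_CUBIC)
b=[cv2.resize(t["image"][y-22:y+22,x-22:x+22],(173,173),interpolation=cv2.INTER_CUBIC) for x,y in [(183,232),(360,184),(418,230)]]
col=np.vstack(b+[np.zeros((1,173,3),np.uint8)])
im=np.hstack([a,col]); cv2.imwrite("pics/z1.png",im[:,:,::-1]); print(im.shape)
E
```

```text
cover [0.5192 0.2734 0.055 ]
housing [ 0.6174 -0.2211  0.085 ]
shafttop [ 0.4715 -0.362   0.165 ]
shaftbase [ 0.4659 -0.3656  0.    ]
tray TL [0.7024 0.086  0.03  ]
TR [6.952e-01 3.000e-04 3.000e-02]
BR [0.4595 0.0172 0.03  ]
BL [0.4667 0.1028 0.03  ]
plBL [0.4518 0.2004 0.012 ]
plBR [ 0.4364 -0.0174  0.012 ]
plTR [ 0.7125 -0.039   0.012 ]
(520, 613, 3)
```

View pics/z1.png

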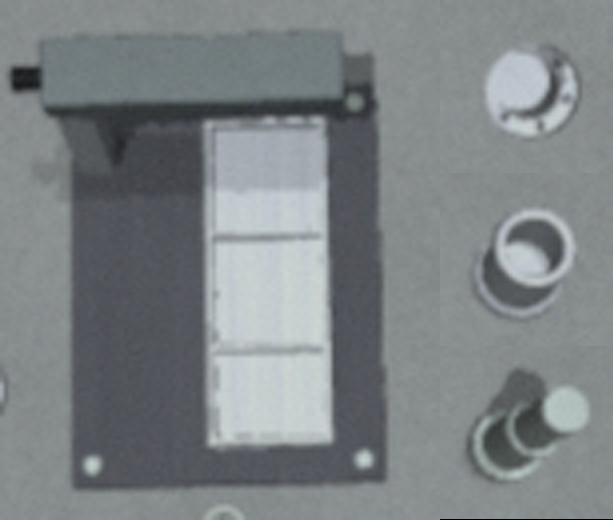

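```bash
python3 - <<'E'
from h import *
from scipy.optimize import least_squares
t=load("top0.npz"); s=load("side0.npz")
c=lambda x,y:np.array([(x+.5)/4-.5+195,(y+.5)/4-.5+135])
# corners on tray
mod=np.array([[-109,43,30],[-109,-43,30],[-135,140,12],[-135,-80,12]])/1000
pix=np.array([c(206,446),c(331,443),c(73,488),c(385,482)])
def tr(p,m): 
    q=np.array(m,float).copy(); C,S=np.cos(p[2]),np.sin(p[2]); q[:,:2]=q[:,:2]@np.array([[C,S],[-S,C]])+p[:2]; return q
# edges: left wall edge pts, right, dividers
E=[(c(204.5,200),(0,.043,.03),1),(c(329,200),(0,-.043,.03),1),(c(268,238),(.041,0,.03),0),(c(268,351),(-.041,0,.03),0),(c(379,300),(0,-.08,.012),1),(c(73,300),(0,.14,.012),1)]
def res(p):
    r=(proj(t,tr(p,mod))-pix).ravel()*1.0
    o=[]
    for px,m,ax in E:
        w=ray(t,*px,m[2]); d=w[:2]-p[:2]; C,S=np.cos(p[2]),np.sin(p[2]); l=np.array([C*d[0]+S*d[1],-S*d[0]+C*d[1]])
        o.append((l[ax]-m[ax])/.0027)
    return np.r_[r,o]
f=least_squares(res,[.57,.05,0]); p=f.x; print("tray",p.round(4),np.degrees(p[2]),f.fun.round(2))
P=tr(p,[[.082,0,.018],[0,0,.018],[-.074,0,.018]]); print("pockets",P.round(4))
w=ray(t,*c(42,110),.2); 
bar=tr(p,[[.082,.095,.213],[.082,-.095,.213],[.127,.095,.213],[.127,-.095,.213]])
print("bar pred crop",((proj(t,bar)-[195,135])*4).round(0))
for n,u,v,z in [("cover",180.8,230.9,.055),("housing",362.4,180.8,.085),("shaft",427.8,224.0,.165)]:
    print(n,ray(t,u,v,z).round(4), "side px top", proj(s,ray(t,u,v,z)).round(1))
im=s["image"].copy()
g=[tr(p,np.array([[x,y,.03] for x,y in [(-.109,.043),(-.109,-.043),(.125,-.043),(.125,.043)]])),tr(p,[[.082,.095,.183],[.082,-.095,.183],[.127,-.095,.183],[.127,.095,.183]])]
im=cv2.resize(im,None,fx=4,fy=4,interpolation=cv2.INTER_CUBIC)
for q in g: cv2.polylines(im,[np.round(proj(s,q)*4+1.5).astype(int)],True,(255,0,0),1)
a=np.linspace(0,2*np.pi,40)
for (u,v,z,r,h0) in [(180.8,230.9,.055,.021,0),(362.4,180.8,.085,.028,0),(427.8,224.0,.165,.015,0)]:
    w=ray(t,u,v,z); 
    for zz,rr in ((z,r),(.0,.033 if z<.1 else .025)): cv2.polylines(im,[np.round(proj(s,np.c_[w[0]+rr*np.cos(a),w[1]+rr*np.sin(a),0*a+zz])*4+1.5).astype(int)],True,(255,0,0),1)
im=im[500:1260,840:1500]
cv2.imwrite("pics/s1.png",cv2.resize(im,None,fx=.78,fy=.78,interpolation=cv2.INTER_AREA)[:,:,::-1])
E
```

```text
tray [ 0.5748  0.0541 -0.0649] -3.71676171798294 [ 0.38  0.17  0.13  0.35 -0.59  0.39  0.03  0.44  0.39 -0.52 -0.8  -0.52
  0.47 -0.26]
pockets [[0.6566 0.0488 0.018 ]
 [0.5748 0.0541 0.018 ]
 [0.5009 0.0589 0.018 ]]
bar pred crop [[103. 104.]
 [407.  99.]
 [103.  36.]
 [405.  30.]]
cover [0.5227 0.2793 0.055 ] side px top [[256.8 290.5]]
housing [ 0.6146 -0.2274  0.085 ] side px top [[303.9 164. ]]
shaft [ 0.4688 -0.3637  0.165 ] side px top [[361.1 135.8]]
```

View pics/s1.png

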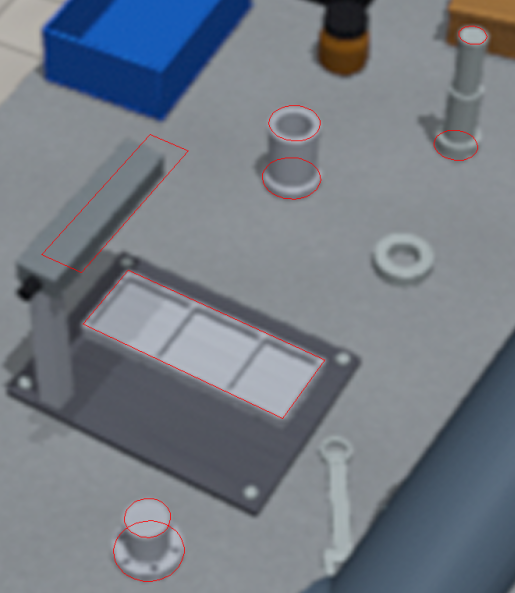

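```bash
cat >> h.py <<'E'
def pose(s): return np.array(s["eef_pos"]), R.from_quat(np.array(s["tool_rot"])[[1,2,3,0]])
def tgt(phi,tilt,sgn):
    p,a=np.radians([phi,tilt]); z=np.array([np.sin(a)*np.cos(p),np.sin(a)*np.sin(p),-np.cos(a)])
    y=sgn*np.array([-np.sin(p),np.cos(p),0]); return R.from_matrix(np.c_[np.cross(y,z),y,z])
def delta(s,pos,rot):
    p,r=pose(s); return np.r_[r.inv().apply(np.array(pos)-p)*100, np.degrees((r.inv()*rot).as_rotvec())].round(2)
E
python3 - <<'E'
from h import *
from rig import monitor, viewer
s=monitor.observe(); f=viewer.grab_frame("wrist"); print(f["hand_eye"].round(3),f["camera_matrix"][0,0])
cv2.imwrite("pics/w0.png",f["image"][:,:,::-1])
for sg in (1,-1):
    r=tgt(28,35,sg); g=np.array([.5227,.2793,.037]); pre=g-r.as_matrix()[:,2]*.14
    print(sg,r.as_matrix().round(2).tolist(),pre,delta(s,pre,r), delta(s,[.38,.5,.25],r))
E
```

```text
[[-0.    -0.956 -0.292  0.079]
 [ 1.    -0.    -0.     0.001]
 [ 0.    -0.292  0.956 -0.144]
 [ 0.     0.     0.     1.   ]] 356.94592959313945
1 [[-0.72, -0.47, 0.51], [-0.38, 0.88, 0.27], [-0.57, 0.0, -0.82]] [0.45179869 0.2416011  0.15168129] [-34.73 -29.77   8.95 -14.49 -33.01 -45.64] [-19.46  -7.74  -0.92 -14.49 -33.01 -45.64]
-1 [[0.72, 0.47, 0.51], [0.38, -0.88, 0.27], [0.57, 0.0, -0.82]] [0.45179869 0.2416011  0.15168129] [-34.73 -29.77   8.95 -40.33  17.71 127.78] [-19.46  -7.74  -0.92 -40.33  17.71 127.78]
```

>>> servo_tool:
  deltas:
    - [[-8, -7, 0, 0, 0, 0, 8.7], [-16, -14, 0, -3, -7, -10, 8.7], [-16, -14, 0, -3, -7, -10, 8.7], [-22, -19, 0, -7, -16, -22, 8.7], [-28, -24, 0, -10, -24, -33, 8.7], [-34.7, -29.8, 2, -14.5, -33, -45.6, 8.7], [-34.7, -29.8, 4, -14.5, -33, -45.6, 8.7], [-34.7, -29.8, 6, -14.5, -33, -45.6, 8.7], [-34.7, -29.8, 9, -14.5, -33, -45.6, 8.7], [-34.7, -29.8, 9, -14.5, -33, -45.6, 8.7], [-34.7, -29.8, 9, -14.5, -33, -45.6, 8.7], [-34.7, -29.8, 9, -14.5, -33, -45.6, 8.7], [-34.7, -29.8, 9, -14.5, -33, -45.6, 8.7], [-34.7, -29.8, 9, -14.5, -33, -45.6, 8.7], [-34.7, -29.8, 9, -14.5, -33, -45.6, 8.7], [-34.7, -29.8, 9, -14.5, -33, -45.6, 8.7]]

```text
t: 1.48
eef_pos: [0.4518, 0.2409, 0.151]
tool_rot: [0.292, -0.23, 0.925, 0.074]
contact_force: [-0.0, -0.2, -0.1]
finger_gap: 0.0869
```

```bash
cat >> h.py <<'E'
def wsnap(name):
    from rig import monitor, viewer
    s=monitor.observe(); f=viewer.grab_frame("wrist"); p,r=pose(s)
    T=np.eye(4);T[:3,:3]=r.as_matrix();T[:3,3]=p; W=np.linalg.inv(T@f["hand_eye"])
    f["rvec"]=R.from_matrix(W[:3,:3]).as_rotvec(); f["tvec"]=W[:3,3]
    cv2.imwrite(f"pics/{name}.png",f["image"][:,:,::-1]); np.savez(f"{name}.npz",**f); return s,f
E
python3 - <<'E'
from h import *
s,f=wsnap("w1")
print(s["t"],s["eef_pos"],s["joints"].round(2),s["contact_force"].round(1))
r=tgt(28,35,1); g=np.array([.5227,.2793,.037]); print(delta(s,g,r))
im=f["image"].copy(); a=np.linspace(0,2*np.pi,60)
for zz,rr in ((.055,.021),(.012,.033)): cv2.polylines(im,[np.round(proj(f,np.c_[g[0]+rr*np.cos(a),g[1]+rr*np.sin(a),0*a+zz])).astype(int)],True,(255,0,0),1)
cv2.imwrite("pics/w1o.png",im[:,:,::-1])
E
```

```text
1.4833 [0.45178893 0.24094361 0.15100428] [ 0.05  0.22 -0.72  2.38  1.68  0.22 -0.18] [-0.  -0.2 -0.1]
[-0.05  0.04 13.96  0.07  0.05 -0.13]
```

View pics/w1o.png

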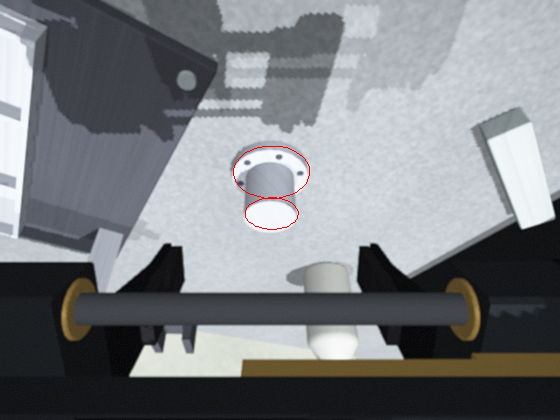

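The overlay matches the cover (hub top at about (271,214), flange at (271,172)). Advancing along the tool axis.

>>> servo_tool:
  deltas:
    - [[0, 0, 2.5, 0, 0, 0, 8.7], [0, 0, 5, 0, 0, 0, 8.7], [0, 0, 7.5, 0, 0, 0, 8.7], [0, 0, 10, 0, 0, 0, 8.7], [0, 0, 12, 0, 0, 0, 8.7], [0, 0, 13, 0, 0, 0, 8.7], [0, 0, 14, 0, 0, 0, 8.7], [0, 0, 14, 0, 0, 0, 8.7], [0, 0, 14, 0, 0, 0, 6], [0, 0, 14, 0, 0, 0, 4], [0, 0, 14, 0, 0, 0, 3], [0, 0, 14, 0, 0, 0, 2], [0, 0, 14, 0, 0, 0, 2], [0, 0, 14, 0, 0, 0, 2], [0, 0, 14, 0, 0, 0, 2], [0, 0, 14, 0, 0, 0, 2]]

```text
t: 2.87
eef_pos: [0.5227, 0.2797, 0.0371]
tool_rot: [0.292, -0.23, 0.925, 0.073]
contact_force: [0.5, -1.7, 0.2]
finger_gap: 0.042
```

```bash
python3 - <<'E'
from h import *
from rig import monitor
s=monitor.observe(); print(s["t"],s["eef_pos"],s["joints"].round(2),s["finger_gap"],s["contact_force"].round(1))
p,r=pose(s); up=np.array([p[0],p[1],p[2]+.09])
print("up",delta(s,up,r))
r2=tgt(-3.72,35,1); P=np.array([.6566,.0488]); dz=p[2]+.018
for x in ([.56,.055,.11],[P[0],P[1],dz+.03],[P[0],P[1],dz+.001]): print(x,delta(s,x,r2))
E
```

```text
2.8667 [0.52270953 0.2797234  0.03712454] [ 0.03  0.65 -0.77  2.27  2.15  0.52 -0.49] 0.04196623262634565 [ 0.5 -1.7  0.2]
up [-5.17  0.01 -7.36  0.    0.    0.  ]
[0.56, 0.055, 0.11] [  1.71 -21.59 -10.14  18.23   0.06  25.88]
[np.float64(0.6566), np.float64(0.0488), np.float64(0.08512454172987065)] [ -3.61 -26.67  -3.37  18.23   0.06  25.88]
[np.float64(0.6566), np.float64(0.0488), np.float64(0.05612454172987065)] [ -1.94 -26.67  -1.    18.23   0.06  25.88]
```

>>> servo_tool:
  deltas:
    - [[-0.8, 0, -1.2, 0, 0, 0, 2], [-2, 0, -3, 0, 0, 0, 2], [-3.4, 0, -4.8, 0, 0, 0, 2], [-4.2, 0, -6, 0, 0, 0, 2], [-3.5, -2.5, -6.5, 2.1, 0, 3, 2], [-2.8, -5.5, -7.1, 4.5, 0, 6.4, 2], [-2, -8.5, -7.6, 7, 0, 10, 2], [-1.2, -11.5, -8.2, 9.5, 0, 13.5, 2], [-0.4, -14.5, -8.8, 12, 0, 17, 2], [0.4, -17, -9.3, 14.2, 0, 20.2, 2], [1.1, -19.2, -9.7, 16.2, 0, 23, 2], [1.5, -20.8, -10, 17.5, 0, 24.9, 2], [1.7, -21.6, -10.1, 18.2, 0.1, 25.9, 2], [1.7, -21.6, -10.1, 18.2, 0.1, 25.9, 2], [1.7, -21.6, -10.1, 18.2, 0.1, 25.9, 2], [1.7, -21.6, -10.1, 18.2, 0.1, 25.9, 2]]

```text
t: 4.2
eef_pos: [0.5602, 0.057, 0.1095]
tool_rot: [0.3, 0.03, 0.954, -0.008]
contact_force: [-0.9, 0.4, -1.3]
finger_gap: 0.0408
```

```bash
cat > st.py <<'E'
from h import *
from rig import monitor
s=monitor.observe(); print(s["t"],s["eef_pos"].round(4),s["joints"].round(2),round(s["finger_gap"],4),s["contact_force"].round(1))
E
python3 - <<'E'
from st import *
s,f=wsnap("w2")
r2=tgt(-3.72,35,1); P=np.array([.6566,.0488])
for z in (.11,.085,.0575,.0551): print(z,delta(s,[*P,z],r2))
im=f["image"].copy()
C,S=np.cos(-.0649),np.sin(-.0649); M=np.array([[C,-S],[S,C]])
for pts,z in (([(-.109,.043),(-.109,-.043),(.125,-.043),(.125,.043)],.03),([(.082,.133),(.082,-.057),(.127,-.057),(.127,.133)],.183)):
    q=np.c_[np.array(pts)@M.T+[.5748,.0541],[z]*4]; cv2.polylines(im,[np.round(proj(f,q)).astype(int)],True,(255,0,0),1)
cv2.imwrite("pics/w2o.png",im[:,:,::-1])
E
```

```text
4.2 [0.5602 0.057  0.1095] [ 0.2   0.37 -0.56  2.3   1.8   0.39 -0.46] 0.0408 [-0.9  0.4 -1.3]
0.11 [-7.96 -0.22  5.49  0.19 -0.09  0.1 ]
0.085 [-6.53 -0.23  7.54  0.19 -0.09  0.1 ]
0.0575 [-4.96 -0.23  9.79  0.19 -0.09  0.1 ]
0.0551 [-4.82 -0.23  9.99  0.19 -0.09  0.1 ]
```

View pics/w2o.png

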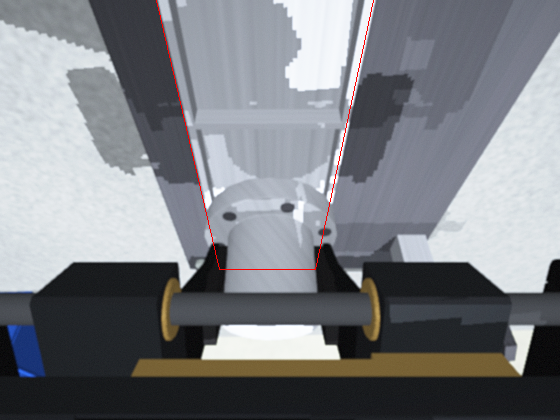

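>>> servo_tool:
  deltas:
    - [[0.7, 0, 1, 0, 0, 0, 2], [1.7, 0, 2.4, 0, 0, 0, 2], [0.5, 0, 3.3, 0, 0, 0, 2], [-1.2, -0.1, 4.5, 0, 0, 0, 2], [-3, -0.1, 5.7, 0.1, 0, 0, 2], [-4.6, -0.2, 6.8, 0.2, 0, 0, 2], [-5.6, -0.2, 7.5, 0.2, -0.1, 0.1, 2], [-6.25, -0.23, 7.95, 0.2, -0.1, 0.1, 2], [-6.25, -0.23, 7.95, 0.2, -0.1, 0.1, 2], [-5.9, -0.23, 8.4, 0.2, -0.1, 0.1, 2], [-5.5, -0.23, 9, 0.2, -0.1, 0.1, 2], [-5.2, -0.23, 9.4, 0.2, -0.1, 0.1, 2], [-4.96, -0.23, 9.75, 0.2, -0.1, 0.1, 2], [-4.9, -0.23, 9.85, 0.2, -0.1, 0.1, 2], [-4.9, -0.23, 9.85, 0.2, -0.1, 0.1, 2], [-4.9, -0.23, 9.85, 0.2, -0.1, 0.1, 2]]

```text
t: 5.58
eef_pos: [0.6565, 0.047, 0.0569]
tool_rot: [0.301, 0.032, 0.953, -0.011]
contact_force: [-0.2, -0.0, -2.2]
finger_gap: 0.0406
```

```bash
python3 - <<'E'
from st import *
r2=tgt(-3.72,35,1); print(delta(s,[.6566,.0488,.0551],r2))
E
```

```text
5.5833 [0.6565 0.047  0.0569] [ 0.19  0.58 -0.5   2.13  1.9   0.42 -0.45] 0.0406 [-0.2 -0.  -2.2]
[ 0.1   0.18  0.14 -0.14  0.03 -0.1 ]
```

>>> servo_tool:
  deltas:
    - [[0.03, 0.1, 0.05, 0, 0, 0, 2], [0.08, 0.18, 0.1, 0, 0, 0, 2], [0.12, 0.18, 0.15, 0, 0, 0, 2], [0.14, 0.18, 0.19, 0, 0, 0, 2], [0.14, 0.18, 0.19, 0, 0, 0, 2], [0.14, 0.18, 0.19, 0, 0, 0, 2]]

```text
t: 6.08
eef_pos: [0.657, 0.0491, 0.0551]
tool_rot: [0.301, 0.032, 0.953, -0.011]
contact_force: [-2.0, -0.0, 3.9]
finger_gap: 0.0408
```

```bash
python3 st.py
```

```text
6.0833 [0.657  0.0491 0.0551] [ 0.19  0.59 -0.5   2.12  1.91  0.42 -0.46] 0.0408 [-2.  -0.   3.9]
```

>>> servo_tool:
  deltas:
    - [[0, 0, 0, 0, 0, 0, 4.4], [0, 0, 0, 0, 0, 0, 5], [0, 0, 0, 0, 0, 0, 6], [0, 0, 0, 0, 0, 0, 7], [0, 0, 0, 0, 0, 0, 7], [0, 0, 0, 0, 0, 0, 7], [0, 0, -1, 0, 0, 0, 7], [0, 0, -2.5, 0, 0, 0, 7], [0, 0, -5, 0, 0, 0, 7], [0, 0, -8, 0, 0, 0, 7], [0, 0, -11, 0, 0, 0, 7], [0, 0, -12, 0, 0, 0, 7], [0, 0, -12, 0, 0, 0, 7]]

```text
t: 7.17
eef_pos: [0.5874, 0.0542, 0.1559]
tool_rot: [0.303, 0.032, 0.952, -0.011]
contact_force: [-0.2, 0.3, 0.1]
finger_gap: 0.0701
```

```bash
python3 - <<'E'
from st import *
s,f=wsnap("w3")
im=f["image"].copy(); a=np.linspace(0,2*np.pi,60)
for zz,rr in ((.073,.021),(.03,.033)): cv2.polylines(im,[np.round(proj(f,np.c_[.6566+rr*np.cos(a),.0488+rr*np.sin(a),0*a+zz])).astype(int)],True,(255,0,0),1)
cv2.imwrite("pics/w3o.png",im[:,:,::-1])
E
```

```text
7.1667 [0.5874 0.0542 0.1559] [ 0.16  0.3  -0.48  2.22  1.43  0.33 -0.08] 0.0701 [-0.2  0.3  0.1]
```

View pics/w3o.png

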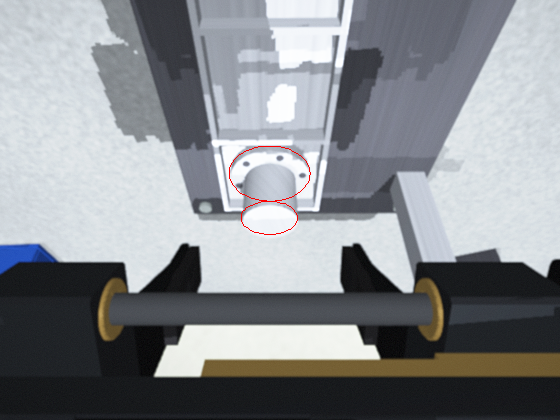

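Cover stands upright in the middle of the far pocket (flange (230–310,172), inner walls 213–330). Next is the housing.

```bash
python3 - <<'E'
from st import *
r=tgt(-20,15,1); g=np.array([.6146,-.2274,.06]); z=r.as_matrix()[:,2]
for k in (.13,0): print(g-k*z,delta(s,g-k*z,r))
t=load("top0.npz")
for n,u,v,h in (("ring",342,245,.018),("jar",432,163,.07),("bottle",112,176,.15),("par",115,275,.02),("wr",232,280,.01)): print(n,ray(t,u,v,h).round(3))
E
```

```text
7.2167 [0.5878 0.0537 0.1545] [ 0.16  0.3  -0.48  2.22  1.44  0.33 -0.08] 0.0698 [ 0.5 -0.1 -0.4]
[ 0.58298265 -0.21589223  0.18557036] [ -2.86 -26.94  -1.74   6.81  20.08  14.72]
[ 0.6146 -0.2274  0.06  ] [  1.74 -27.86  10.39   6.81  20.08  14.72]
ring [ 0.452 -0.162  0.018]
jar [ 0.653 -0.429  0.07 ]
bottle [0.666 0.435 0.15 ]
par [0.421 0.472 0.02 ]
wr [0.381 0.152 0.01 ]
```

>>> servo_tool:
  deltas:
    - [[-1.2, -2, -2.5, 0, 0, 0, 8.7], [-2, -5, -3, 0, 0, 0, 8.7], [-2.5, -8.5, -3, 1, 3, 2.2, 8.7], [-2.9, -12, -3, 2, 6, 4.4, 8.7], [-2.9, -15.5, -3, 3.2, 9.5, 7, 8.7], [-2.9, -19, -2.5, 4.4, 13, 9.5, 8.7], [-2.9, -22.5, -2, 5.6, 16.5, 12, 8.7], [-2.9, -25.5, -1.7, 6.4, 19, 13.9, 8.7], [-2.9, -26.9, -1.7, 6.8, 20.1, 14.7, 8.7], [-2.9, -26.9, -1.7, 6.8, 20.1, 14.7, 8.7], [-2.9, -26.9, -1.7, 6.8, 20.1, 14.7, 8.7], [-2.9, -26.9, -1.7, 6.8, 20.1, 14.7, 8.7]]

```text
t: 8.22
eef_pos: [0.5834, -0.2143, 0.1825]
tool_rot: [0.126, 0.171, 0.977, -0.022]
contact_force: [0.2, 0.2, 0.4]
finger_gap: 0.0869
```

```bash
python3 - <<'E'
from st import *
s,f=wsnap("w4")
r=tgt(-20,15,1); g=np.array([.6146,-.2274,.06]); print(delta(s,g,r))
im=f["image"].copy(); a=np.linspace(0,2*np.pi,60)
for zz,rr in ((.085,.028),(.012,.033)): cv2.polylines(im,[np.round(proj(f,np.c_[g[0]+rr*np.cos(a),g[1]+rr*np.sin(a),0*a+zz])).astype(int)],True,(255,0,0),1)
cv2.imwrite("pics/w4o.png",im[:,:,::-1])
E
```

```text
8.2167 [ 0.5834 -0.2143  0.1825] [ 0.82  0.42 -0.69  1.89  0.47  0.72  1.1 ] 0.0869 [0.2 0.2 0.4]
[-0.16 -0.17 12.71  0.04 -0.28  0.09]
```

View pics/w4o.png

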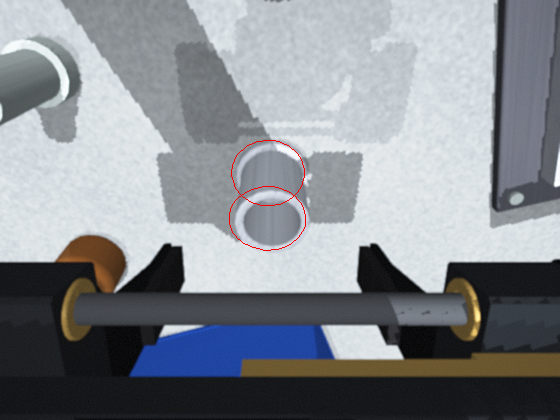

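Rim's real centre is at about (271,220) against the predicted (268,218), so I shift tool y by +0.25 cm.

>>> servo_tool:
  deltas:
    - [[-0.1, 0.05, 2.5, 0, 0, 0, 8.7], [-0.1, 0.1, 5, 0, 0, 0, 8.7], [-0.1, 0.1, 7.5, 0, 0, 0, 8.7], [-0.1, 0.1, 10, 0, 0, 0, 8.7], [-0.1, 0.1, 11.7, 0, 0, 0, 8.7], [-0.1, 0.1, 12.7, 0, -0.2, 0, 8.7], [-0.1, 0.1, 12.7, 0, -0.2, 0, 8.7], [-0.1, 0.1, 12.7, 0, -0.2, 0, 7], [-0.1, 0.1, 12.7, 0, -0.2, 0, 6], [-0.1, 0.1, 12.7, 0, -0.2, 0, 5], [-0.1, 0.1, 12.7, 0, -0.2, 0, 4], [-0.1, 0.1, 12.7, 0, -0.2, 0, 3.5], [-0.1, 0.1, 12.7, 0, -0.2, 0, 3.5], [-0.1, 0.1, 12.7, 0, -0.2, 0, 3.5], [-0.1, 0.1, 12.7, 0, -0.2, 0, 3.5]]

```text
t: 9.52
eef_pos: [0.6159, -0.2261, 0.0619]
tool_rot: [0.129, 0.172, 0.976, -0.023]
contact_force: [-1.6, 2.3, 5.9]
finger_gap: 0.0553
```

```bash
python3 - <<'E'
from st import *
p,r=pose(s); print("up7",delta(s,p+[0,0,.07],r))
r2=tgt(-3.72,15,1); 
for x in ([.574,-.02,p[2]+.07],[.5748,.0541,p[2]+.07],[.5748,.0541,p[2]+.021]): print(delta(s,x,r2))
E
```

```text
9.5167 [ 0.6159 -0.2261  0.0619] [ 0.67  0.61 -0.53  1.9   0.66  0.52  0.93] 0.0553 [-1.6  2.3  5.9]
up7 [-1.82 -0.   -6.76  0.    0.    0.  ]
[  8.78  17.93  -9.62  -4.24   0.08 -15.71]
[ 11.15  24.92 -10.26  -4.24   0.08 -15.71]
[ 12.43  24.92  -5.53  -4.24   0.08 -15.71]
```

>>> servo_tool:
  deltas:
    - [[-0.3, 0, -1, 0, 0, 0, 3.5], [-0.8, 0, -3, 0, 0, 0, 3.5], [-1.4, 0, -5.2, 0, 0, 0, 3.5], [-1.8, 0, -6.8, 0, 0, 0, 3.5], [-0.3, 2.5, -7.2, -0.4, 0, -1.6, 3.5], [1.6, 6, -7.7, -1, 0, -4, 3.5], [3.5, 9.5, -8.2, -1.7, 0, -6.3, 3.5], [5.4, 13, -8.7, -2.5, 0, -9, 3.5], [7.2, 16.5, -9.3, -3.2, 0, -11.5, 3.5], [8.8, 19.5, -9.7, -3.7, 0, -13.7, 3.5], [10, 22.3, -10, -4.1, 0, -15, 3.5], [10.8, 24.2, -10.2, -4.2, 0.1, -15.7, 3.5], [11.15, 24.9, -10.25, -4.2, 0.1, -15.7, 3.5], [11.15, 24.9, -10.25, -4.2, 0.1, -15.7, 3.5], [11.15, 24.9, -10.25, -4.2, 0.1, -15.7, 3.5], [11.15, 24.9, -10.25, -4.2, 0.1, -15.7, 3.5]]

```text
t: 10.85
eef_pos: [0.5742, 0.0509, 0.1304]
tool_rot: [0.129, 0.034, 0.991, -0.006]
contact_force: [1.1, 0.2, -4.1]
finger_gap: 0.0551
```

```bash
python3 - <<'E'
from st import *
r2=tgt(-3.72,15,1); 
for z in (.1319,.083,.0799): print(delta(s,[.5748,.0541,z],r2))
from rig import viewer
for n in ("side","wrist"):
    f=viewer.grab_frame(n); globals()[n]=f["image"]
t=cv2.resize(side[150:300,180:340],(400,375),interpolation=cv2.INTER_CUBIC); w=cv2.resize(wrist,(400,300))
cv2.imwrite("pics/m5.png",np.hstack([t,np.vstack([w,np.zeros((75,400,3),np.uint8)])])[:,:,::-1])
E
```

```text
10.85 [0.5742 0.0509 0.1304] [ 0.37  0.43 -0.7   2.03  0.64  0.62  0.75] 0.0551 [ 1.1  0.2 -4.1]
[-0.08  0.32 -0.13 -0.19 -0.19 -0.18]
[ 1.17  0.33  4.59 -0.19 -0.19 -0.18]
[ 1.25  0.33  4.89 -0.19 -0.19 -0.18]
```

View pics/m5.png

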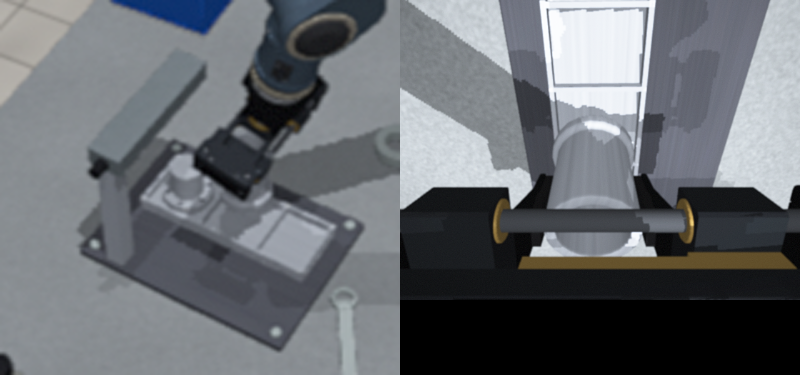

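Left half shows the cover seated at (185,180) and the housing held over the middle pocket (245,190); right half shows it upright in the jaws. Lowering.

>>> servo_tool:
  deltas:
    - [[0.2, 0.15, 0.8, 0, 0, 0, 3.5], [0.5, 0.32, 2, -0.2, -0.2, -0.2, 3.5], [0.8, 0.32, 3.2, -0.2, -0.2, -0.2, 3.5], [1.05, 0.32, 4.1, -0.2, -0.2, -0.2, 3.5], [1.17, 0.32, 4.6, -0.2, -0.2, -0.2, 3.5], [1.2, 0.32, 4.75, -0.2, -0.2, -0.2, 3.5], [1.25, 0.32, 4.88, -0.2, -0.2, -0.2, 3.5], [1.25, 0.32, 4.88, -0.2, -0.2, -0.2, 3.5], [1.25, 0.32, 4.88, -0.2, -0.2, -0.2, 3.5]]

```text
t: 11.7
eef_pos: [0.5754, 0.0568, 0.0811]
tool_rot: [0.132, 0.03, 0.991, -0.003]
contact_force: [0.2, -0.1, -4.2]
finger_gap: 0.0553
```

```bash
python3 st.py
```

```text
11.7 [0.5754 0.0568 0.0811] [ 0.28  0.49 -0.61  2.07  0.76  0.52  0.63] 0.0553 [ 0.2 -0.1 -4.2]
```

>>> servo_tool:
  deltas:
    - [[0, -0.12, 0.02, 0, 0, 0, 3.5], [0, -0.22, 0.08, 0, 0, 0, 3.5], [0.02, -0.22, 0.14, 0, 0, 0, 3.5], [0.04, -0.22, 0.18, 0, 0, 0, 3.5], [0.04, -0.22, 0.18, 0, 0, 0, 3.5], [0.04, -0.22, 0.18, 0, 0, 0, 3.5]]

```text
t: 12.2
eef_pos: [0.5755, 0.0541, 0.0798]
tool_rot: [0.132, 0.031, 0.991, -0.004]
contact_force: [-3.4, -0.4, 6.2]
finger_gap: 0.0552
```

```bash
python3 st.py
```

```text
12.2 [0.5755 0.0541 0.0798] [ 0.28  0.5  -0.61  2.07  0.77  0.52  0.63] 0.0552 [-3.4 -0.4  6.2]
```

>>> servo_tool:
  deltas:
    - [[0, 0, 0, 0, 0, 0, 5.8], [0, 0, 0, 0, 0, 0, 6.5], [0, 0, 0, 0, 0, 0, 7.5], [0, 0, 0, 0, 0, 0, 8], [0, 0, 0, 0, 0, 0, 8], [0, 0, 0, 0, 0, 0, 8], [0, 0, -1, 0, 0, 0, 8], [0, 0, -2.5, 0, 0, 0, 8], [0, 0, -5, 0, 0, 0, 8], [0, 0, -8, 0, 0, 0, 8], [0, 0, -11, 0, 0, 0, 8], [0, 0, -14, 0, 0, 0, 8], [0, 0, -15, 0, 0, 0, 8], [0, 0, -15, 0, 0, 0, 8]]

```text
t: 13.37
eef_pos: [0.537, 0.0571, 0.2268]
tool_rot: [0.134, 0.03, 0.99, -0.003]
contact_force: [0.8, -0.1, -0.2]
finger_gap: 0.0803
```

```bash
python3 - <<'E'
from st import *
s,f=wsnap("w6")
im=f["image"].copy(); a=np.linspace(0,2*np.pi,60)
for c,L in (((.6566,.0488),((.073,.021),(.03,.033))),((.5748,.0541),((.103,.028),(.03,.033)))):
  for zz,rr in L: cv2.polylines(im,[np.round(proj(f,np.c_[c[0]+rr*np.cos(a),c[1]+rr*np.sin(a),0*a+zz])).astype(int)],True,(255,0,0),1)
cv2.imwrite("pics/w6o.png",im[:,:,::-1])
g=np.array([.4688,-.3637,.115])
for phi,tilt in ((-38,0),(-38,10)):
  for sg in (1,-1):
    r=tgt(phi,tilt,sg); z=r.as_matrix()[:,2]; print(phi,tilt,sg,[(delta(s,g-k*z,r)).tolist() for k in (.13,0)])
E
```

```text
13.3667 [0.537  0.0571 0.2268] [ 0.52  0.25 -0.86  2.01  0.41  0.75  0.94] 0.0803 [ 0.8 -0.1 -0.2]
-38 0 1 [[3.58, -42.42, -2.94, 4.73, 14.94, 34.27], [7.04, -42.44, 9.59, 4.73, 14.94, 34.27]]
-38 0 -1 [[3.58, -42.42, -2.94, -19.54, 6.19, -144.39], [7.04, -42.44, 9.59, -19.54, 6.19, -144.39]]
-38 10 1 [[5.43, -41.14, -3.24, 7.68, 5.25, 33.64], [7.04, -42.44, 9.59, 7.68, 5.25, 33.64]]
-38 10 -1 [[5.43, -41.14, -3.24, -6.89, 10.09, -145.88], [7.04, -42.44, 9.59, -6.89, 10.09, -145.88]]
```

View pics/w6o.png

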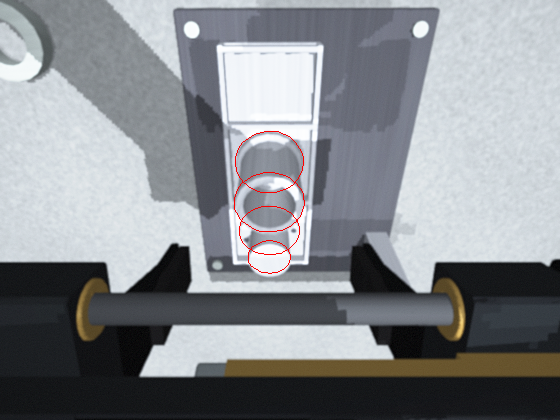

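Housing stands in the middle pocket with its rim on the prediction (270,203); cover unchanged. Now to the shaft.

>>> servo_tool:
  deltas:
    - [[0, -2, -1, 0, 0, 0, 8.7], [0.2, -5, -2, 0.3, 1, 2.4, 8.7], [0.6, -8.5, -3, 0.7, 2.2, 5, 8.7], [1, -12, -3.4, 1.1, 3.6, 8.2, 8.7], [1.4, -15.5, -3.4, 1.5, 4.9, 11.2, 8.7], [1.7, -19, -3.4, 2, 6.2, 14.2, 8.7], [2, -22.5, -3.4, 2.4, 7.5, 17.2, 8.7], [2.3, -26, -3.4, 2.8, 8.8, 20.2, 8.7], [2.6, -29.5, -3.4, 3.2, 10.1, 23.2, 8.7], [2.9, -33, -3.4, 3.6, 11.4, 26.2, 8.7], [3.1, -36.5, -3.4, 4.1, 12.8, 29.3, 8.7], [3.3, -39.5, -3.4, 4.5, 14, 32.3, 8.7], [3.45, -41.6, -3.4, 4.7, 14.9, 34.3, 8.7], [3.45, -42.4, -3.4, 4.7, 14.9, 34.3, 8.7], [3.45, -42.4, -3.4, 4.7, 14.9, 34.3, 8.7], [3.45, -42.4, -3.4, 4.7, 14.9, 34.3, 8.7]]

```text
t: 14.75
eef_pos: [0.4679, -0.3625, 0.2452]
tool_rot: [-0.004, 0.325, 0.946, 0.001]
contact_force: [-0.6, 0.6, 0.3]
finger_gap: 0.0869
```

```bash
python3 - <<'E'
from st import *
s,f=wsnap("w7")
r=tgt(-38,0,1); g=np.array([.4688,-.3637,.12]); print(delta(s,g,r))
im=f["image"].copy(); a=np.linspace(0,2*np.pi,60)
for zz,rr in ((.165,.015),(.09,.019),(.02,.025)): cv2.polylines(im,[np.round(proj(f,np.c_[g[0]+rr*np.cos(a),g[1]+rr*np.sin(a),0*a+zz])).astype(int)],True,(255,0,0),1)
cv2.imwrite("pics/w7o.png",im[:,:,::-1])
E
```

```text
14.75 [ 0.4679 -0.3625  0.2452] [ 1.03  0.39 -0.58  1.7   0.24  1.12  1.29] 0.0869 [-0.6  0.6  0.3]
[-0.23 -0.02 12.51 -0.07 -0.42  0.08]
```

View pics/w7o.png

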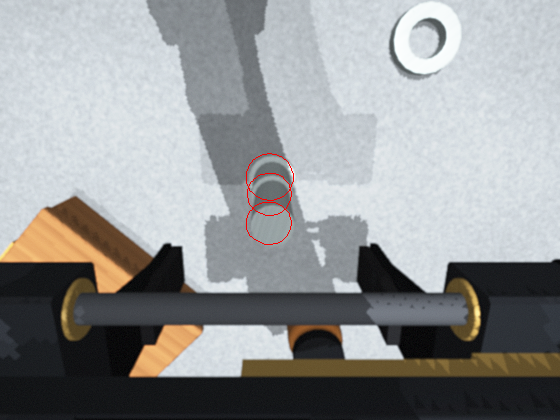

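The shaft matches the overlay (top at (269,223)). Descending and gripping.

>>> servo_tool:
  deltas:
    - [[-0.1, 0, 2, 0, -0.2, 0, 8.7], [-0.2, 0, 4.5, 0, -0.4, 0, 8.7], [-0.2, 0, 7, 0, -0.4, 0, 8.7], [-0.2, 0, 9.5, 0, -0.4, 0, 8.7], [-0.2, 0, 11.5, 0, -0.4, 0, 8.7], [-0.2, 0, 12.4, 0, -0.4, 0, 8.7], [-0.2, 0, 12.4, 0, -0.4, 0, 8.7], [-0.2, 0, 12.4, 0, -0.4, 0, 6.5], [-0.2, 0, 12.4, 0, -0.4, 0, 5], [-0.2, 0, 12.4, 0, -0.4, 0, 4], [-0.2, 0, 12.4, 0, -0.4, 0, 3.3], [-0.2, 0, 12.4, 0, -0.4, 0, 2.7], [-0.2, 0, 12.4, 0, -0.4, 0, 1.5], [-0.2, 0, 12.4, 0, -0.4, 0, 1.5], [-0.2, 0, 12.4, 0, -0.4, 0, 1.5]]

```text
t: 16.05
eef_pos: [0.4689, -0.3653, 0.1227]
tool_rot: [0.001, 0.326, 0.945, -0.002]
contact_force: [-0.5, 0.3, -0.5]
finger_gap: 0.0416
```

```bash
python3 - <<'E'
from st import *
p,r=pose(s); r2=tgt(-3.72,0,1)
for x in ([.48,-.15,p[2]+.07],[.5005,.0589,p[2]+.07],[.5005,.0589,p[2]+.021]): print(delta(s,x,r2))
E
```

```text
16.05 [ 0.4689 -0.3653  0.1227] [ 0.98  0.52 -0.53  1.82  0.34  0.88  1.2 ] 0.0416 [-0.5  0.3 -0.5]
[ 12.37  17.62  -7.07  -0.17   0.09 -34.31]
[ 23.63  35.34  -7.14  -0.17   0.09 -34.31]
[ 23.64  35.35  -2.24  -0.17   0.09 -34.31]
```

>>> servo_tool:
  deltas:
    - [[0, 0, 0, 0, 0, 0, 1.5], [0, 0, 0, 0, 0, 0, 1.5], [0, 0, 0, 0, 0, 0, 1.5], [0, 0, 0, 0, 0, 0, 1.5], [0, 0, 0, 0, 0, 0, 1.5], [0, 0, 0, 0, 0, 0, 1.5]]

```text
t: 16.55
eef_pos: [0.4691, -0.3649, 0.1226]
tool_rot: [0.001, 0.326, 0.945, -0.001]
contact_force: [0.5, 1.0, -0.1]
finger_gap: 0.0287
```

```bash
python3 - <<'E'
from st import *
p,r=pose(s); r2=tgt(-3.72,0,1)
for x in ([.48,-.15,p[2]+.07],[.5005,.0589,p[2]+.07],[.5005,.0589,p[2]+.021]): print(delta(s,x,r2))
E
```

```text
16.55 [ 0.4691 -0.3649  0.1226] [ 0.98  0.52 -0.53  1.82  0.34  0.88  1.2 ] 0.0287 [ 0.5  1.  -0.1]
[ 12.36  17.59  -7.06  -0.14   0.1  -34.29]
[ 23.61  35.31  -7.12  -0.14   0.1  -34.29]
[ 23.62  35.32  -2.22  -0.14   0.1  -34.29]
```

>>> servo_tool:
  deltas:
    - [[0, 0, -0.8, 0, 0, 0, 1.5], [0, 0, -2.5, 0, 0, 0, 1.5], [0, 0, -4.5, 0, 0, 0, 1.5], [0, 0, -6.2, 0, 0, 0, 1.5], [0.6, 0.9, -7, 0, 0, -1, 1.5], [1.8, 2.6, -7.1, 0, 0, -3, 1.5], [3.4, 5, -7.1, 0, 0, -5, 1.5], [5.2, 7.7, -7.1, 0, 0, -8, 1.5], [7.1, 10.5, -7.1, 0, 0, -11, 1.5], [9, 13.4, -7.1, 0, 0, -13.5, 1.5], [10.9, 16.3, -7.1, 0, 0, -16, 1.5], [12.8, 19.2, -7.1, 0, 0, -19, 1.5], [14.7, 22, -7.1, 0, 0, -22, 1.5], [16.6, 24.9, -7.1, 0, 0, -25, 1.5], [18.4, 27.6, -7.1, 0, 0, -28, 1.5], [20, 30, -7.1, 0, 0, -30.5, 1.5], [21.4, 32, -7.1, 0, 0, -32.3, 1.5], [22.5, 33.6, -7.1, 0, 0, -33.5, 1.5], [23.2, 34.7, -7.1, -0.1, 0.1, -34.3, 1.5], [23.6, 35.3, -7.1, -0.1, 0.1, -34.3, 1.5]]

```text
t: 18.22
eef_pos: [0.4988, 0.0613, 0.1916]
tool_rot: [-0.001, 0.03, 1.0, -0.0]
contact_force: [-0.4, -0.5, -5.2]
finger_gap: 0.0287
```

>>> servo_tool:
  deltas:
    - [[0, 0, 0, 0, 0, 0, 1.5], [0, 0, 0, 0, 0, 0, 1.5], [0, 0, 0, 0, 0, 0, 1.5]]

```text
t: 18.47
eef_pos: [0.5001, 0.0568, 0.1918]
tool_rot: [-0.001, 0.034, 0.999, -0.001]
contact_force: [0.4, -0.2, -5.1]
finger_gap: 0.0286
```

```bash
python3 - <<'E'
from st import *
r2=tgt(-3.72,0,1)
for z in (.1926,.1435,.1406): print(delta(s,[.5005,.0589,z],r2))
s,f=wsnap("w8")
im=f["image"].copy()
C,S=np.cos(-.0649),np.sin(-.0649); M=np.array([[C,-S],[S,C]])
for pts,z in (([(-.105,.039),(-.105,-.039),(-.043,-.039),(-.043,.039)],.018),):
    q=np.c_[np.array(pts)@M.T+[.5748,.0541],[z]*4]; cv2.polylines(im,[np.round(proj(f,q)).astype(int)],True,(255,0,0),1)
from rig import viewer
side=viewer.grab_frame("side")["image"]
t=cv2.resize(side[150:300,180:340],(400,375),interpolation=cv2.INTER_CUBIC); w=cv2.resize(im,(400,300))
cv2.imwrite("pics/m8.png",np.hstack([t,np.vstack([w,np.zeros((75,400,3),np.uint8)])])[:,:,::-1])
E
```

```text
18.4667 [0.5001 0.0568 0.1918] [ 0.49  0.36 -0.84  1.95  0.33  0.97  0.99] 0.0286 [ 0.4 -0.2 -5.1]
[-0.02  0.21 -0.08 -0.14 -0.09 -0.13]
[-0.03  0.23  4.83 -0.14 -0.09 -0.13]
[-0.03  0.23  5.12 -0.14 -0.09 -0.13]
```

View pics/m8.png

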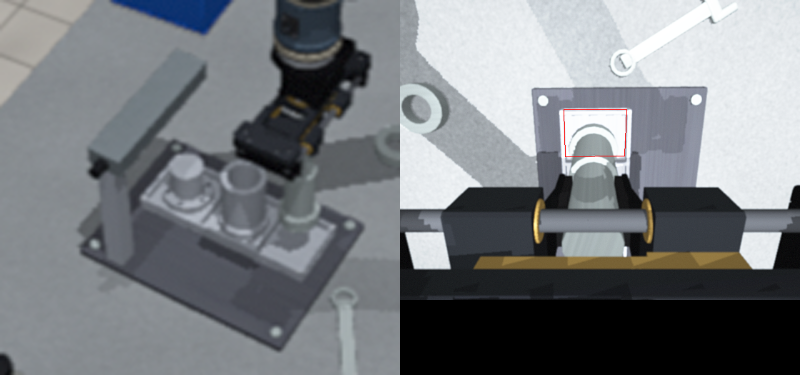

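Cover (187,180) and housing (243,198) are standing, and the shaft is upright above the near pocket. Lowering it.

>>> servo_tool:
  deltas:
    - [[0, 0.1, 0.8, 0, 0, 0, 1.5], [0, 0.15, 2, 0, 0, 0, 1.5], [0, 0.15, 3.2, 0, 0, 0, 1.5], [0, 0.15, 4.2, 0, 0, 0, 1.5], [0, 0.15, 4.7, 0, 0, 0, 1.5], [0, 0.15, 4.85, 0, 0, 0, 1.5], [0, 0.15, 4.95, 0, 0, 0, 1.5], [0, 0.15, 4.95, 0, 0, 0, 1.5], [0, 0.15, 4.95, 0, 0, 0, 1.5]]

```text
t: 19.32
eef_pos: [0.5009, 0.0601, 0.1431]
tool_rot: [0.0, 0.032, 0.999, -0.0]
contact_force: [-0.2, -0.3, -6.3]
finger_gap: 0.0288
```

```bash
python3 st.py
```

```text
19.3167 [0.5009 0.0601 0.1431] [ 0.44  0.43 -0.81  2.    0.4   0.88  0.93] 0.0288 [-0.2 -0.3 -6.3]
```

>>> servo_tool:
  deltas:
    - [[0, 0, 0.08, 0, 0, 0, 1.5], [0, 0, 0.16, 0, 0, 0, 1.5], [0, 0, 0.22, 0, 0, 0, 1.5], [0, 0, 0.27, 0, 0, 0, 1.5], [0, 0, 0.27, 0, 0, 0, 1.5], [0, 0, 0.27, 0, 0, 0, 1.5]]

```text
t: 19.82
eef_pos: [0.5007, 0.06, 0.1406]
tool_rot: [-0.0, 0.033, 0.999, -0.001]
contact_force: [-1.2, -0.1, 0.7]
finger_gap: 0.029
```

```bash
python3 st.py
```

```text
19.8167 [0.5007 0.06   0.1406] [ 0.44  0.43 -0.8   2.    0.4   0.87  0.92] 0.029 [-1.2 -0.1  0.7]
```

>>> servo_tool:
  deltas:
    - [[0, 0, 0.03, 0, 0, 0, 2.9], [0, 0, 0.03, 0, 0, 0, 3.2], [0, 0, 0.03, 0, 0, 0, 4], [0, 0, 0.03, 0, 0, 0, 5], [0, 0, 0.03, 0, 0, 0, 6], [0, 0, 0.03, 0, 0, 0, 7], [0, 0, 0.03, 0, 0, 0, 7], [0, 0, -1, 0, 0, 0, 7], [0, 0, -3, 0, 0, 0, 7], [0, 0, -5.5, 0, 0, 0, 7], [0, 0, -8.5, 0, 0, 0, 7], [0, 0, -11.5, 0, 0, 0, 7], [0, 0, -14, 0, 0, 0, 7], [0, 0, -15, 0, 0, 0, 7], [0, 0, -15, 0, 0, 0, 7], [0, 0, -15, 0, 0, 0, 7]]

```text
t: 21.15
eef_pos: [0.5003, 0.0599, 0.2898]
tool_rot: [-0.0, 0.033, 0.999, -0.001]
contact_force: [-1.5, -0.6, 0.2]
finger_gap: 0.07
```

```bash
python3 - <<'E'
from st import *
s,f=wsnap("w9")
im=f["image"].copy(); a=np.linspace(0,2*np.pi,60)
for c,L in (((.6566,.0488),((.073,.021),)),((.5748,.0541),((.103,.028),)),((.5009,.0589),((.183,.015),(.038,.025)))):
  for zz,rr in L: cv2.polylines(im,[np.round(proj(f,np.c_[c[0]+rr*np.cos(a),c[1]+rr*np.sin(a),0*a+zz])).astype(int)],True,(255,0,0),1)
from rig import viewer
side=viewer.grab_frame("side")["image"]
t=cv2.resize(side[150:300,180:340],(400,375),interpolation=cv2.INTER_CUBIC); w=cv2.resize(im,(400,300))
cv2.imwrite("pics/m9.png",np.hstack([t,np.vstack([w,np.zeros((75,400,3),np.uint8)])])[:,:,::-1])
E
```

```text
21.15 [0.5003 0.0599 0.2898] [ 0.56  0.25 -0.9   1.83  0.21  1.16  1.1 ] 0.07 [-1.5 -0.6  0.2]
```

The viewer limit is reached, so I check numerically with circle detection in the wrist image.

```bash
python3 - <<'E'
from h import *
f=load("w9.npz"); g=cv2.cvtColor(f["image"],cv2.COLOR_RGB2GRAY)
gx,gy=cv2.Sobel(g,cv2.CV_32F,1,0,ksize=3),cv2.Sobel(g,cv2.CV_32F,0,1,ksize=3)
m=cv2.GaussianBlur(np.hypot(gx,gy),(0,0),1)
a=np.linspace(0,2*np.pi,120)
for n,c,z,r in (("shaft top",(.5009,.0589),.183,.015),("shaft collar",(.5009,.0589),.038,.025),("housing rim",(.5748,.0541),.103,.028),("cover top",(.6566,.0488),.073,.021)):
    b=[]
    for dx in np.arange(-.014,.0141,.001):
        for dy in np.arange(-.014,.0141,.001):
            q=proj(f,np.c_[c[0]+dx+r*np.cos(a),c[1]+dy+r*np.sin(a),0*a+z]).astype(np.float32)
            v=cv2.remap(m,q[:,:1],q[:,1:],cv2.INTER_LINEAR); b.append((v.mean(),dx,dy))
    q=proj(f,[[*c,z]])[0]; print(n,q.round(),max(b)," at0",[x[0] for x in b if abs(x[1])<1e-6 and abs(x[2])<1e-6])
E
```

```text
shaft top [269. 209.] (np.float32(185.77037), np.float64(0.000999999999999987), np.float64(0.000999999999999987))  at0 [np.float32(158.29492)]
shaft collar [270. 169.] (np.float32(119.11116), np.float64(0.007999999999999981), np.float64(0.0039999999999999845))  at0 [np.float32(111.62181)]
housing rim [269. 254.] (np.float32(160.75058), np.float64(-0.0010000000000000113), np.float64(-0.007000000000000006))  at0 [np.float32(88.29356)]
cover top [270. 308.] (np.float32(96.215805), np.float64(-0.014), np.float64(0.001999999999999986))  at0 [np.float32(71.581474)]
```

Shaft top is within 1.4 mm. The housing fit is doubtful because the shaft partly hides it, so I cross-check with the fixed cameras.

```bash
python3 - <<'E'
from h import *
from rig import viewer
a=np.linspace(0,2*np.pi,120)
for cam in ("side","top","w6"):
    f=viewer.grab_frame(cam) if cam!="w6" else load("w6.npz"); g=cv2.cvtColor(f["image"],cv2.COLOR_RGB2GRAY)
    m=cv2.GaussianBlur(np.hypot(cv2.Sobel(g,cv2.CV_32F,1,0,ksize=3),cv2.Sobel(g,cv2.CV_32F,0,1,ksize=3)),(0,0),.7)
    for n,c,z,r in (("shaft top",(.5009,.0589),.183,.015),("shaft collar",(.5009,.0589),.038,.025),("housing rim",(.5748,.0541),.103,.028),("housing bore",(.5748,.0541),.103,.021),("cover top",(.6566,.0488),.073,.021),("cover flange",(.6566,.0488),.03,.033)):
        b=[]
        for dx in np.arange(-.014,.0141,.001):
            for dy in np.arange(-.014,.0141,.001):
                q=proj(f,np.c_[c[0]+dx+r*np.cos(a),c[1]+dy+r*np.sin(a),0*a+z]).astype(np.float32)
                b.append((float(cv2.remap(m,q[:,:1],q[:,1:],cv2.INTER_LINEAR).mean()),round(dx*1000),round(dy*1000)))
        print(cam,n,max(b),[x[0] for x in b if x[1:]==(0,0)])
E
```

```text
side shaft top (153.01025390625, -4, 2) [122.88037109375]
side shaft collar (106.34717559814453, -7, 14) [85.78473663330078]
side housing rim (105.47496032714844, -1, 1) [103.48774719238281]
side housing bore (92.61404418945312, 4, -4) [91.08765411376953]
side cover top (205.37376403808594, 2, 1) [195.66200256347656]
side cover flange (140.03173828125, 12, -14) [107.05052185058594]
top shaft top (90.63912963867188, -12, 14) [11.902130126953125]
top shaft collar (80.409912109375, -2, 2) [67.62903594970703]
top housing rim (19.663061141967773, 5, 14) [9.326512336730957]
top housing bore (15.756525993347168, -14, 14) [7.345263957977295]
top cover top (52.8549919128418, 14, -14) [32.156455993652344]
top cover flange (50.00277328491211, 14, -14) [21.767932891845703]
w6 shaft top (132.63258361816406, -6, 9) [101.12682342529297]
w6 shaft collar (92.67411804199219, -10, 14) [6.924566745758057]
w6 housing rim (145.31130981445312, 3, 0) [79.28982543945312]
w6 housing bore (198.55703735351562, 3, 0) [96.6021728515625]
w6 cover top (249.22862243652344, 5, 0) [77.68494415283203]
w6 cover flange (118.13390350341797, -11, 14) [65.35759735107422]
```

```bash
python3 -c "
from rig import ticket; print(ticket.sign_off())"
```

```text
the job is handed in; nothing more can be done
None
```

The tray is loaded and handed in, at about 21.5 s on the robot clock; the hand-in gives no verdict. The cover went into the far pocket with the gripper tilted 35°. The housing then went into the middle pocket at 15°, and the shaft, upright, into the near pocket. I lowered each part until the wrist force showed it resting on the floor, then let go and backed out along the tool axis.

**Position checks that agreed**
- **Cover:** about 2 mm from the pocket centre in the final side camera. An earlier wrist image gave about 5 mm. Both are inside the 11 mm limit.
- **Housing:** about 1.5 mm in the final side camera, and 3 mm in the wrist image taken after it was released.
- **Shaft:** 1.4 mm at its top in the wrist image, 4.5 mm in the side camera and about 3 mm at the collar in the top camera. The limit is 17 mm.
- **Arm:** the gripper was open and clear above the shaft, with only about 1.6 N on the wrist.

**Checks that failed or disagreed**
- **Housing:** the last wrist-camera fit put the rim 7 mm off. I put that down to the shaft partly hiding it.
- **Other fits:** the remaining flange, collar and top-camera fits, and the cover in the last wrist view, were hidden or locked onto other edges, so I ignored them.
- **Last picture:** I never viewed the final scene after releasing the shaft, because the 12-picture limit was reached. The last image I saw had the cover and housing standing and the shaft upright above its pocket.
- **Other items on the bench:** I did not measure whether they had moved.

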